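# Dock the filament cartridge and drop its latch

### The arm

A 7-joint arm with a two-finger parallel gripper is mounted at the origin on the work surface. World frame = base frame: x ahead of the robot, y to its left, z up, the work surface at z = 0. Lengths are in m, angles in rad, forces in N, time in s.
With the tool pointing down it reaches from about 0.35 to 0.9 m from the base axis. Payload 7.2 kg.
Tool frame: the origin (TCP) lies at the very end of the fingers, on their centre line; the grasp point (between the pads) lies 19 mm behind it; z points along the fingers, y is the line along which they close (so a half turn about z gives the same grasp; the last joint's range is limited). The gripper opens to 88 mm and grips with 3 to 60 N. Pads are 20 mm wide; open, the fingers measure 115 mm over their backs; the gripper's body (75 mm by 178 mm) begins 61 mm behind the grasp point.
Start: joints at [-1.414, 0.411, -0.013, 1.596, 0.006, 1.134, -0.082], TCP at [0.139, 0.609, 0.223] pointing down, gripper open.
Joint ranges: [-2.95, 2.95], [-0.29, 1.99], [-1.47, 1.44], [0.14, 2.54], [-1.03, 4.17], [0.13, 1.85], [-2.86, 2.86]. Speed limits (rad/s): [2.39, 2.39, 3.01, 3.01, 3.14, 3.14, 3.14].

### API

Orientations are given as a rotation vector (axis times angle).
In Python, from plant import read_state, read_camera, hand_in gives the robot as it stands.
- The arm moves only by the shell command python3 -m pendant 'ROWS'. ROWS is JSON, a list of rows, each an object with "offset": the shift along the world's x, y, z in units of 3 cm (1.0 is 3 cm), a list of three; "dr": the turn, a rotation vector about the world's x, y, z in units of 5 degrees (1.0 is 5 degrees), a list of three; "claw": the opening, from -1 (shut) to 1 (fully open). A call has 1 to 20 rows; each row shifts and turns the commanded pose from where the row before left it; what a row does not reach is not made up. A row lasts 1/8 s, in which the tool goes at most 62.5 mm and 10.7 degrees, less where a joint would pass 70% of its speed; a pose out of reach is approached as far as the arm can. A call with a number of a shift or a turn outside -1 to 1 is refused whole. A call with a gripper value outside its range is refused whole. The fingers move at their own pace and stop on an object; the grip force is fixed at half the most. Time passes only in rows, so rows that do not move let the fingers close. It gives the time, the measured TCP pose, the force, the opening and the grip force at its end, in the units of the state.
- read_state(): the state, without advancing time (a new reading comes with each control period).
- read_camera(name): name is "scene" or "top" or "wrist"; returns a dict with "img" (420x560x3 uint8, blue, green, red), "range_z" (420x560 float32, m along the optical axis (not along the pixel's ray), 0 where there is no reading), "fx", "fy", "cx", "cy" (pixels), "origin" and "rotation" of the camera in the world. Camera axes: x right, y down, z forward; pixel columns grow to the right and rows downward; lengths in m; the calibration is good to about 2 mm. The wrist camera is an equidistant fisheye: a pixel r from the principal point sees the ray r / f radians off the axis. A picture is of the moment at which its call begins.
- hand_in(): hands the job in; it is judged then, once.
The state is a dict: "time_s": time; "joint_positions": joint angles; "joint_vel": joint speeds; "joint_torque": joint torques, N m; "eef_pos": TCP position; "eef_rot": TCP orientation; "contact_force": force on the tool from outside, world axes, zero at the start; "ft_torque": the same for the moment, N m; "finger_gap": finger opening in m; "finger_force": force on a finger pad.
Only numpy, scipy, OpenCV 4.12 (cv2) and the standard library are available. Lean on these libraries where they do the work, as an engineer would, in place of code of your own. Each camera call takes 0.05 s, during which the arm holds its last target. There are 200 camera calls.

### The job

Dock the filament cartridge in the feeder: lift the steel latch bar on top of it, push the cartridge in against its spring seal until the bar's tooth is past the lip of the keeper, then let the bar drop fully into the notch so the cartridge stays latched when you let go. Work gently: never ram or press the bar against the keeper (stay well under 25 N), and leave the other things on the table alone.

Things in the scene. Friction and masses are not known exactly. Their poses are not given: they have to be found in the camera images.
- dock: Feeder dock, a black block 131 x 140 x 56 mm fixed to the table, with a steel keeper on its top. Origin at table level below the NOMINAL centre of the keeper's notch; +x is the docking direction (the cartridge is pushed along +x), y across, z up. The block spans x -31 to +100 mm.
- notch (a point): Nominal centre of the notch floor, 68 mm above the table, fixed to the dock. The keeper sits in slotted holes: all of it is really up to 10 mm nearer or farther along the dock's x. That is not measured: see or feel it. Along x from its true centre: lip -24 to -6 mm, top 83 mm above the table; notch -6 to +6; back wall +6 to +14, top 120 mm. Keeper 36 mm wide.
- seal (a point): Centre of the free front face of the dock's black rubber seal, 65 mm before the notch, 34 mm above the table. It meets the cartridge at a slide reading of 0.040 and pushes it back with 3 N, plus 0.2 N per mm further: let go unlatched, the cartridge springs back out. With the bar held up, pushing on stops when its end meets the keeper's back wall, a hard stop. The tooth has 3 mm play in the notch.
- tray: Aluminium guide tray, 240 x 142 mm, fixed to the table, same origin and axes as the dock; spans its x -275 to -35 mm. It guides the cartridge, which can only slide along x.
- cart (a joint): Slide of the cartridge (clear box 150 x 118 x 60 mm, top 74 mm above the table, grey spool inside) along the dock's +x, m. 0 = fully drawn out, 0.075 = end of travel. At 0.060 the tooth is at the dock's origin x (the nominal notch centre). Tooth in front of the lip: below 0.042; behind the lip: 0.048 to 0.072, depending on the keeper. 1.5 N friction, damped 1.2 N per cm/s.
- bar (a joint): Hinge of the latch bar, rad: 0 = level, its lowest (rests on a stop); grows as its free end goes up, to 0.6; falls under its own weight (0.16 kg). Tooth resting on top of the lip: about 0.07; clear of the lip above 0.08. Dropped into the notch: below 0.03.
- pivot (a point): Pivot of the latch bar on the cartridge, 92 mm above the table; axis along the dock's y. Moves with the cartridge.
- tab (a point): Grasp point on the black upright tab of the latch bar: tab 30 mm long along the bar, 12 mm thick across (dock's y), from 6 to 48 mm above the bar's centre line; this point is 115 mm from the pivot along the bar and 30 mm above its centre line, 18 mm below the tab's top. Pinch it across y from above.
- tooth (a point): Centre of the underside of the tooth below the bar's free end: 160 mm from the pivot along the bar and 20 mm below its centre line. Tooth 9 mm along the bar, 10 mm across; the bar is 10 mm wide, 12 mm high and ends flush with the tooth's far face.
- spool: Loose spare small black spool lying flat, 100 mm across, 34 mm high; origin centre of underside. Leave alone.
- scraper: Loose scraper, 200 mm long, lying flat. Leave alone.
- driver: Loose screwdriver, 170 mm long, lying. Leave alone.
- nozzles: Loose small jar, 52 mm across, 60 mm high; origin centre of underside. Leave alone.
- print: Loose printed angle bracket, 60 x 30 x 46 mm; origin centre of underside. Leave alone.
- gluestick: Loose glue stick standing upright, 29 mm across, 100 mm high; origin centre of underside. Leave alone.

How it is judged:
On the way, in this order (a step that is already met when the one before it is completed fails the run):
1. the latch bar is lifted (past 0.075 rad) while the cartridge is still out (value of joint bar above 0.075 rad and value of joint cart below 0.042 m), for 0.1 s.
2. the cartridge is pushed in so far that the tooth is past the lip (slide over 0.045) (value of joint cart above 0.045 m), for 0.1 s.
At the end, for the whole second after the job is handed in: The tooth is behind the lip (slide over 0.045 m) and the bar has dropped into the notch (hinge under 0.03 rad), both at rest with the robot letting go (value of joint cart above 0.045 m and value of joint bar below 0.03 rad and velocity of joint cart between -0.01 and 0.01 m/s and velocity of joint bar between -0.05 and 0.05 rad/s); the robot touches nothing.
It fails at once if cartridge or bar pressed against the dock or its keeper with more than 25 N (contact force between tray and dock above 25 N).
It fails at once if a bystander moved by more than 30 mm (distance of any of spool, scraper, driver, nozzles, print, gluestick from where it was at the start of the episode above 0.03 m).
It also fails if it takes over 64 s, if anything falls off the work surface, if the arm or the gripper's body presses on something with over 40 N, if the wrist force passes 120 N, or if a joint passes its speed limit or range.

## Working session

There is one attempt and no reset: what is moved stays moved. The work goes in short steps, Python scripts to look and compute and a shell command to move; the robot and the scene stay as the last step left them, time stands still between calls to the robot, and variables do not carry over. Pictures are saved under pics/ and viewed, at most 10 in all, crops included, and the job is handed in when it is done.

```bash
mkdir -p pics; cat > h.py <<'E'
import numpy as np,cv2
from plant import read_state,read_camera
def pts(c):
    v,u=np.mgrid[0:420,0:560]; z=c["range_z"]
    p=np.dstack([(u-c["cx"])/c["fx"]*z,(v-c["cy"])/c["fy"]*z,z])
    w=p@np.array(c["rotation"]).T+np.array(c["origin"]); w[z==0]=np.nan
    return w
E
python3 - <<'E'
from h import *
a=read_camera("scene");b=read_camera("top")
np.savez("c0.npz",top=pts(b),scene=pts(a),ti=b["img"],si=a["img"])
cv2.imwrite("pics/scene0.png",a["img"]);cv2.imwrite("pics/top0.png",b["img"])
s=read_state();print(s["time_s"],s["eef_pos"],s["eef_rot"],s["contact_force"],s["finger_gap"])
print(b["origin"],b["rotation"],b["fx"])
E
```

```text
Traceback (most recent call last):
  File "h.py", line 6, in pts
    w=p@np.array(c["rotation"]).T+np.array(c["origin"]); w[z==0]=np.nan
      ~~~~~~~~~~~~~~~~~~~~~~~~~~~^~~~~~~~~~~~~~~~~~~~~~
ValueError: operands could not be broadcast together with shapes (420,560) (3,)
```

```bash
sed -i 's/np.array(c\["rotation"\]).T/cv2.Rodrigues(np.array(c["rotation"],float))[0].T/' h.py
python3 - <<'E'
from h import *
a=read_camera("scene");b=read_camera("top")
np.savez("c0.npz",top=pts(b),scene=pts(a),ti=b["img"],si=a["img"])
cv2.imwrite("pics/scene0.png",a["img"]);cv2.imwrite("pics/top0.png",b["img"])
s=read_state();print(s["time_s"],s["eef_pos"],s["eef_rot"],s["contact_force"],s["finger_gap"])
print(b["origin"],b["rotation"],b["fx"])
E
```

```text
0.2 [0.13929595 0.60899409 0.22216311] [-3.52431848e-01 -3.12171251e+00  1.43574959e-03] [-0.15328287  0.61161493  0.08997919] 0.0878078867983974
[0.3678716  0.00848474 0.90351846] [-2.14581721  2.12069983 -0.17685578] 379.2250662107437
```

View pics/top0.png

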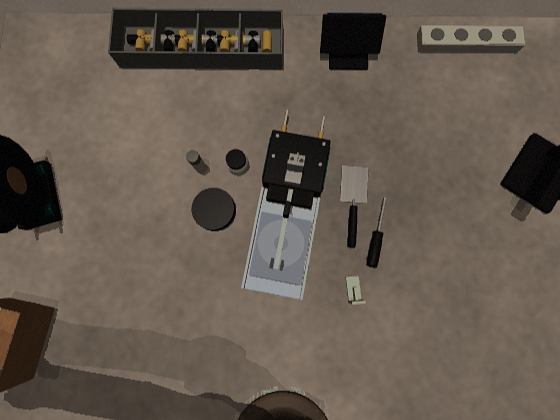

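View pics/scene0.png

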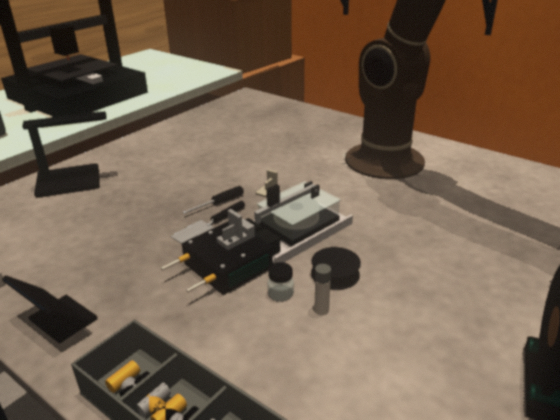

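The top view shows the dock at about (296,160), keeper at (296,166), tab at (288,208), bar running down to the pivot at (277,265), all pointing away from the robot. Next I measure with depth.

```bash
python3 - <<'E'
from h import *
d=np.load("c0.npz");t=d["top"];im=d["ti"]
z=t[...,2]
# dock top: z~56mm, dark
m=np.zeros((420,560),bool);m[120:205,255:340]=1
m&=(abs(z-.056)<.006)
P=t[m][:,:2].astype(np.float32);r=cv2.minAreaRect(P);print("dock",r,m.sum(),cv2.boxPoints(r).round(4).tolist())
m=np.zeros((420,560),bool);m[185:300,240:325]=1
mm=m&(abs(z-.074)<.006);P=t[mm][:,:2].astype(np.float32);r=cv2.minAreaRect(P);print("cart",r,mm.sum(),cv2.boxPoints(r).round(4).tolist())
m=np.zeros((420,560),bool);m[140:280,255:330]=1
mm=m&(z>.122);print("tab",t[mm].mean(0),mm.sum(),np.nanmax(z[mm]))
print(np.argwhere(mm)[:,::-1].tolist()[:60])
mm=m&(z>.088)&(z<.112);mm[:205]=0;P=t[mm][:,:2];print("bar",mm.sum(),cv2.fitLine(P.astype(np.float32),cv2.DIST_HUBER,0,.01,.01).ravel())
np.set_printoptions(linewidth=250)
print((z[145:220,280:308:2]*1000).round()[::2].astype(int))
big=cv2.resize(im[140:290,235:345],None,fx=5,fy=4*1.0,interpolation=cv2.INTER_CUBIC);big=cv2.resize(im[145:280,240:340],None,fx=4.4,fy=4.4,interpolation=cv2.INTER_CUBIC);cv2.imwrite("pics/crop.png",np.clip(big*1.5,0,255).astype(np.uint8))
E
```

```text
dock ((0.6109495759010315, -0.023492902517318726), (0.1398404836654663, 0.16528820991516113), 79.94596099853516) 3248 [[0.5174000263214111, -0.0778999999165535], [0.6801000237464905, -0.10679999738931656], [0.7045000195503235, 0.030899999663233757], [0.5418000221252441, 0.05979999899864197]]
cart ((0.4612824320793152, 0.0030997619032859802), (0.11777450889348984, 0.21883225440979004), 79.96734619140625) 3357 [[0.3433000147342682, -0.03579999879002571], [0.5587999820709229, -0.0738999992609024], [0.5792999863624573, 0.041999999433755875], [0.3637999892234802, 0.08009999990463257]]
tab [ 0.50234043 -0.00432804  0.13819506] 91 0.14215784212750826
[[293, 163], [302, 163], [286, 201], [287, 201], [285, 202], [286, 202], [287, 202], [288, 202], [289, 202], [290, 202], [285, 203], [286, 203], [287, 203], [288, 203], [289, 203], [290, 203], [285, 204], [286, 204], [287, 204], [288, 204], [289, 204], [290, 204], [285, 205], [286, 205], [287, 205], [288, 205], [289, 205], [290, 205], [285, 206], [286, 206], [287, 206], [288, 206], [289, 206], [290, 206], [284, 207], [285, 207], [286, 207], [28
[... 11054 characters left out ...]
                10                    9]
 [                  71                   75                  112                  116                  109                   73                   73                   71                   75                   74                   73
                    78                   74                   72]
 [                  73                   74                   98                   98                   71                   73                   73                   71                   74                   73                   74
                    74                   74                   72]]<stdin>:15: RuntimeWarning: invalid value encountered in cast
```

View pics/crop.png

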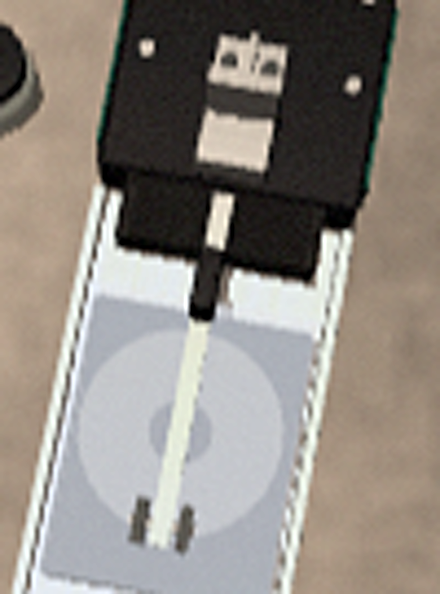

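The crop shows the bar level with its end just short of the lip; keeper (lip, dark notch, back wall) is on the bar's line. Dock yaw is -10°. Next: profile along the dock axis.

```bash
python3 - <<'E'
from h import *
d=np.load("c0.npz");t=d["top"]
c,s=.9848,-.1736
u=t[...,0]*c+t[...,1]*s; v=-t[...,0]*s+t[...,1]*c; z=t[...,2]
def rng(n,m): print(n,m.sum(),"u",np.percentile(u[m],[1,5,50,95,99]).round(4),"mean",u[m].mean().round(4),"v",np.percentile(v[m],[2,50,98]).round(4),"z",z[m].mean().round(4))
near=abs(v-.083)<.03
rng("tab",near&(z>.132)&(u<.53))
rng("bar",near&(abs(z-.098)<.005)&(u<.58)&(u>.3))
k=abs(v-.083)<.017
rng("lip",k&(abs(z-.083)<.004)&(u>.56)&(u<.605))
rng("floor",k&(abs(z-.068)<.004)&(u>.575)&(u<.62))
rng("wall",k&(abs(z-.120)<.004)&(u>.57))
rng("dock",(abs(v-.083)<.07)&(abs(z-.056)<.004)&(u>.555)&(u<.72)&(abs(v-.083)>.03))
rng("cart",(abs(z-.074)<.005)&(abs(v-.083)<.06)&(abs(v-.083)>.02)&(u<.53))
st=read_state();p=st["eef_pos"];R=cv2.Rodrigues(np.array(st["eef_rot"]))[0]
print(p[0]*c+p[1]*s,-p[0]*s+p[1]*c,p[2]);print(R.round(3))
E
```

```text
tab 84 u [0.4798 0.4807 0.4939 0.5072 0.5087] mean 0.494 v [0.0775 0.0831 0.0888] z 0.1392
bar 361 u [0.3695 0.3733 0.4222 0.5349 0.5421] mean 0.4328 v [0.0709 0.0831 0.0954] z 0.0982
lip 140 u [0.5629 0.5638 0.5731 0.5934 0.5938] mean 0.5742 v [0.0672 0.0833 0.0994] z 0.0826
floor 69 u [0.5855 0.5862 0.5908 0.6196 0.6199] mean 0.5952 v [0.0666 0.0825 0.0989] z 0.0678
wall 64 u [0.5927 0.5928 0.597  0.6006 0.6009] mean 0.5969 v [0.0666 0.0831 0.0992] z 0.1195
dock 1817 u [0.558  0.5629 0.6196 0.6794 0.6853] mean 0.6204 v [0.0149 0.0526 0.1508] z 0.0554
cart 2449 u [0.3459 0.3517 0.4178 0.4867 0.4928] mean 0.4183 v [0.0257 0.0629 0.1405] z 0.0736
0.03145727508689805 0.6239191588558843 0.2221631106200353
[[-0.975  0.223 -0.   ]
 [ 0.223  0.975 -0.001]
 [-0.    -0.001 -1.   ]]
```

```bash
python3 -m pendant '[{"offset":[0.3,-0.5,0],"dr":[0,0,0.2],"claw":1},{"offset":[0.6,-1,0],"dr":[0,0,0.2],"claw":1},{"offset":[0.6,-1,0],"dr":[0,0,0.2],"claw":1},{"offset":[0.6,-1,0],"dr":[0,0,0],"claw":1},{"offset":[0.6,-1,0],"dr":[0,0,0],"claw":1},{"offset":[0.6,-1,0],"dr":[0,0,0],"claw":1},{"offset":[0.6,-1,0],"dr":[0,0,0],"claw":1},{"offset":[0.6,-1,0],"dr":[0,0,0],"claw":1},{"offset":[0.6,-1,0],"dr":[0,0,0],"claw":1},{"offset":[0.6,-1,0],"dr":[0,0,0],"claw":1},{"offset":[0.6,-1,0],"dr":[0,0,0],"claw":1},{"offset":[0.6,-1,0],"dr":[0,0,0],"claw":1},{"offset":[0.6,-1,0],"dr":[0,0,0],"claw":1},{"offset":[0.6,-1,0],"dr":[0,0,0],"claw":1},{"offset":[0.6,-1,0],"dr":[0,0,0],"claw":1},{"offset":[0.6,-1,0],"dr":[0,0,0],"claw":1},{"offset":[0.6,-1,0],"dr":[0,0,0],"claw":1},{"offset":[0.6,-1,0],"dr":[0,0,0],"claw":1},{"offset":[0.6,-1,0],"dr":[0,0,0],"claw":1},{"offset":[0.6,-1,0],"dr":[0,0,0],"claw":1}]'
```

```text
time_s: 2.7
eef_pos: [0.49, 0.0223, 0.2227]
eef_rot: [0.271, 3.13, 0.001]
contact_force: [0.2, 0.2, -0.8]
finger_gap: 0.088
finger_force: 0.0
```

```bash
python3 -m pendant '[{"offset":[0.35,-0.87,0],"dr":[0,0,0],"claw":1},{"offset":[0,0,-0.7],"dr":[0,0,0],"claw":1},{"offset":[0,0,-0.7],"dr":[0,0,0],"claw":1},{"offset":[0,0,-0.5],"dr":[0,0,0],"claw":1},{"offset":[0,0,0],"dr":[0,0,0],"claw":1},{"offset":[0,0,0],"dr":[0,0,0],"claw":1}]'
```

```text
time_s: 3.45
eef_pos: [0.5011, -0.002, 0.1662]
eef_rot: [0.27, 3.129, 0.0]
contact_force: [-0.0, -0.5, 0.1]
finger_gap: 0.0879
finger_force: 0.0
```

```bash
python3 -m pendant '[{"offset":[0,-0.06,-0.7],"dr":[0,0,0],"claw":1},{"offset":[0,0,-0.7],"dr":[0,0,0],"claw":1},{"offset":[0,0,-0.5],"dr":[0,0,0],"claw":1},{"offset":[0,0,-0.2],"dr":[0,0,0],"claw":1},{"offset":[0,0,0],"dr":[0,0,0],"claw":0},{"offset":[0,0,0],"dr":[0,0,0],"claw":-0.3},{"offset":[0,0,0],"dr":[0,0,0],"claw":-0.6}]'; python3 - <<'E'
from h import *
c=read_camera("top");cv2.imwrite("pics/grasp.png",cv2.resize(c["img"][130:290,190:380],None,fx=3.6,fy=3.6,interpolation=cv2.INTER_CUBIC))
E
```

```text
time_s: 4.32
eef_pos: [0.5012, -0.0036, 0.1032]
eef_rot: [0.27, 3.129, 0.001]
contact_force: [-0.4, 0.1, -0.3]
finger_gap: 0.0613
finger_force: 0.0
```

View pics/grasp.png

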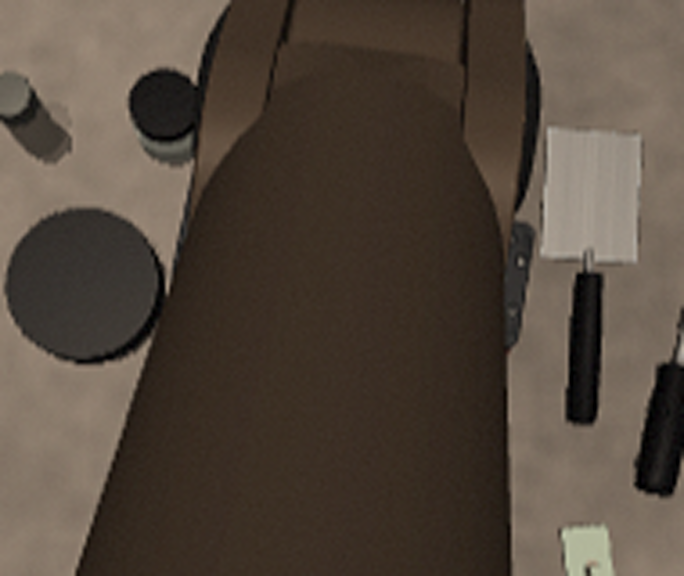

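The arm hides the tool from above in this view and the neighbours look undisturbed. Closing on the tab.

```bash
python3 -m pendant '[{"offset":[0,0,0],"dr":[0,0,0],"claw":-1},{"offset":[0,0,0],"dr":[0,0,0],"claw":-1},{"offset":[0,0,0],"dr":[0,0,0],"claw":-1},{"offset":[0,0,0],"dr":[0,0,0],"claw":-1},{"offset":[0,0,0],"dr":[0,0,0],"claw":-1},{"offset":[0,0,0],"dr":[0,0,0],"claw":-1},{"offset":[0,0,0],"dr":[0,0,0],"claw":-1},{"offset":[0,0,0],"dr":[0,0,0],"claw":-1}]'
```

```text
time_s: 5.38
eef_pos: [0.501, -0.0028, 0.1026]
eef_rot: [0.27, 3.13, 0.001]
contact_force: [1.0, 4.5, -0.8]
finger_gap: 0.0117
finger_force: 30.0
```

```bash
python3 -m pendant '[{"offset":[-0.018,0.003,0.115],"dr":[-0.06,-0.34,0],"claw":-1},{"offset":[-0.018,0.003,0.115],"dr":[-0.06,-0.34,0],"claw":-1},{"offset":[-0.018,0.003,0.115],"dr":[-0.06,-0.34,0],"claw":-1},{"offset":[-0.018,0.003,0.115],"dr":[-0.06,-0.34,0],"claw":-1},{"offset":[0,0,0],"dr":[0,0,0],"claw":-1},{"offset":[0,0,0],"dr":[0,0,0],"claw":-1},{"offset":[0,0,0],"dr":[0,0,0],"claw":-1}]'; python3 - <<'E'
from h import *
c=read_camera("scene");cv2.imwrite("pics/lift.png",cv2.resize(c["img"][160:300,150:370],None,fx=3.6,fy=3.6,interpolation=cv2.INTER_CUBIC))
E
```

```text
time_s: 6.25
eef_pos: [0.4987, -0.0024, 0.1163]
eef_rot: [0.259, 3.01, -0.015]
contact_force: [0.9, 6.2, -4.3]
finger_gap: 0.0122
finger_force: 30.0
```

View pics/lift.png

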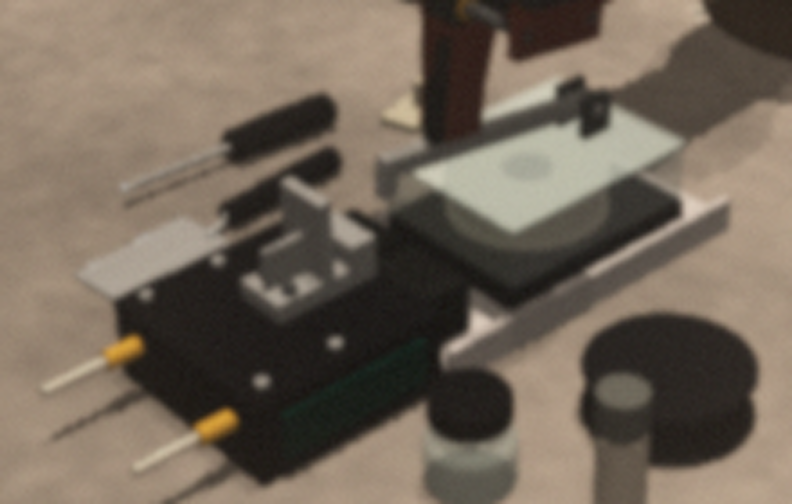

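The bar is clearly lifted: its free end is at (385,175), still in front of the keeper lip at (350,240). Pushing in along the dock axis.

```bash
python3 -m pendant '[{"offset":[0.0985,-0.0174,0],"dr":[0,0,0],"claw":-1},{"offset":[0.0985,-0.0174,0],"dr":[0,0,0],"claw":-1},{"offset":[0.0985,-0.0174,0],"dr":[0,0,0],"claw":-1},{"offset":[0.0985,-0.0174,0],"dr":[0,0,0],"claw":-1},{"offset":[0.0985,-0.0174,0],"dr":[0,0,0],"claw":-1},{"offset":[0.0985,-0.0174,0],"dr":[0,0,0],"claw":-1},{"offset":[0.0985,-0.0174,0],"dr":[0,0,0],"claw":-1},{"offset":[0.0985,-0.0174,0],"dr":[0,0,0],"claw":-1},{"offset":[0,0,0],"dr":[0,0,0],"claw":-1},{"offset":[0,0,0],"dr":[0,0,0],"claw":-1}]'
```

```text
time_s: 7.55
eef_pos: [0.5215, -0.0064, 0.1159]
eef_rot: [0.259, 3.012, -0.015]
contact_force: [0.2, 6.8, -2.5]
finger_gap: 0.0122
finger_force: 30.0
```

```bash
python3 -m pendant '[{"offset":[0.0985,0.0126,0],"dr":[0,0,0],"claw":-1},{"offset":[0.0985,-0.0074,0],"dr":[0,0,0],"claw":-1},{"offset":[0.0985,-0.0174,0],"dr":[0,0,0],"claw":-1},{"offset":[0.0985,-0.0174,0],"dr":[0,0,0],"claw":-1},{"offset":[0.0985,-0.0174,0],"dr":[0,0,0],"claw":-1},{"offset":[0.0985,-0.0174,0],"dr":[0,0,0],"claw":-1},{"offset":[0,0,0],"dr":[0,0,0],"claw":-1},{"offset":[0,0,0],"dr":[0,0,0],"claw":-1}]'; python3 - <<'E'
from h import *
s=read_state();p=s["eef_pos"];print("travel",p[0]*.9848-p[1]*.1736-.4915,"Fu",s["contact_force"][0]*.9848-s["contact_force"][1]*.1736)
c=read_camera("scene");cv2.imwrite("pics/push.png",cv2.resize(c["img"][180:280,180:340],None,fx=4.5,fy=4.5,interpolation=cv2.INTER_CUBIC))
E
```

```text
time_s: 8.55
eef_pos: [0.5375, -0.0092, 0.1153]
eef_rot: [0.261, 3.016, -0.016]
contact_force: [-6.3, 3.7, -0.6]
finger_gap: 0.0117
finger_force: 30.0
travel 0.0394578566198453 Fu -6.88703086552606
```

View pics/push.png

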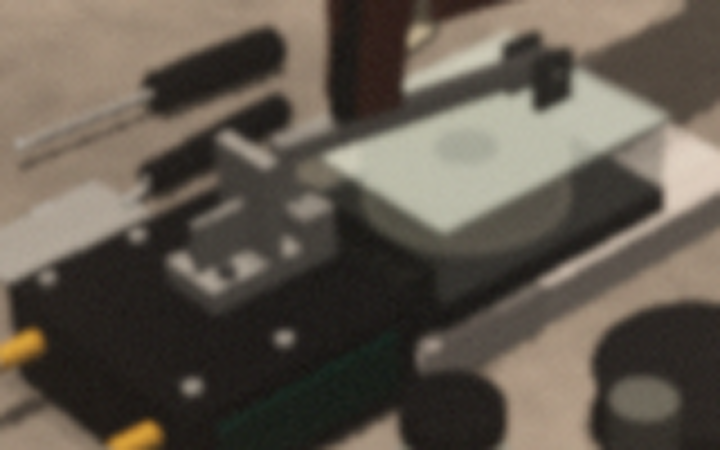

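The bar end is over the lip, close to the back wall at (260,165); the seal pushes back with about 5 N. Continuing gently.

```bash
python3 -m pendant '[{"offset":[0.0492,-0.0087,0],"dr":[0,0,0],"claw":-1},{"offset":[0.0492,-0.0087,0],"dr":[0,0,0],"claw":-1},{"offset":[0.0492,-0.0087,0],"dr":[0,0,0],"claw":-1},{"offset":[0.0492,-0.0087,0],"dr":[0,0,0],"claw":-1},{"offset":[0,0,0],"dr":[0,0,0],"claw":-1},{"offset":[0,0,0],"dr":[0,0,0],"claw":-1},{"offset":[0,0,0],"dr":[0,0,0],"claw":-1}]'; cat > f.py <<'E'
from h import *
s=read_state();p=s["eef_pos"];print("travel",p[0]*.9848-p[1]*.1736-.4915,"Fu",s["contact_force"][0]*.9848-s["contact_force"][1]*.1736)
E
python3 f.py
```

```text
time_s: 9.48
eef_pos: [0.543, -0.0102, 0.1151]
eef_rot: [0.261, 3.017, -0.016]
contact_force: [-6.6, 3.3, -0.9]
finger_gap: 0.0115
finger_force: 30.0
travel 0.04499550397115054 Fu -7.069744898898507
```

```bash
python3 -m pendant '[{"offset":[0.033,-0.006,0],"dr":[0,0,0],"claw":-1},{"offset":[0,0,0],"dr":[0,0,0],"claw":-1},{"offset":[0.033,-0.006,0],"dr":[0,0,0],"claw":-1},{"offset":[0,0,0],"dr":[0,0,0],"claw":-1},{"offset":[0,0,0],"dr":[0,0,0],"claw":-1}]';python3 f.py
```

```text
time_s: 10.1
eef_pos: [0.5448, -0.0105, 0.115]
eef_rot: [0.261, 3.017, -0.016]
contact_force: [-6.8, 4.4, -0.3]
finger_gap: 0.012
finger_force: 30.0
travel 0.046833285800550184 Fu -7.48102116266676
```

```bash
python3 -m pendant '[{"offset":[0.033,-0.006,0],"dr":[0,0,0],"claw":-1},{"offset":[0,0,0],"dr":[0,0,0],"claw":-1},{"offset":[0,0,0],"dr":[0,0,0],"claw":-1}]';python3 f.py
```

```text
time_s: 10.48
eef_pos: [0.5457, -0.0107, 0.115]
eef_rot: [0.261, 3.017, -0.016]
contact_force: [-7.5, 3.1, -1.0]
finger_gap: 0.0118
finger_force: 30.0
travel 0.047785661750467 Fu -7.96712302776684
```

```bash
python3 -m pendant '[{"offset":[0.033,-0.006,0],"dr":[0,0,0],"claw":-1},{"offset":[0,0,0],"dr":[0,0,0],"claw":-1},{"offset":[0,0,0],"dr":[0,0,0],"claw":-1}]';python3 f.py
```

```text
time_s: 10.85
eef_pos: [0.5466, -0.0109, 0.115]
eef_rot: [0.261, 3.017, -0.016]
contact_force: [-7.5, 3.8, -0.5]
finger_gap: 0.0119
finger_force: 30.0
travel 0.04867642948563328 Fu -7.994470024991661
```

```bash
python3 -m pendant '[{"offset":[0.025,-0.0045,0],"dr":[0,0,0],"claw":-1},{"offset":[0,0,0],"dr":[0,0,0],"claw":-1},{"offset":[0,0,0],"dr":[0,0,0],"claw":-1}]';python3 f.py
```

```text
time_s: 11.22
eef_pos: [0.5471, -0.011, 0.1149]
eef_rot: [0.261, 3.018, -0.016]
contact_force: [-8.4, 4.4, -0.9]
finger_gap: 0.0118
finger_force: 30.0
travel 0.049210564424606085 Fu -9.070992063540105
```

```bash
python3 -m pendant '[{"offset":[0.033,-0.006,0],"dr":[0,0,0],"claw":-1},{"offset":[0,0,0],"dr":[0,0,0],"claw":-1},{"offset":[0,0,0],"dr":[0,0,0],"claw":-1}]';python3 f.py
```

```text
time_s: 11.6
eef_pos: [0.5473, -0.011, 0.1146]
eef_rot: [0.261, 3.019, -0.016]
contact_force: [-10.7, 5.0, 0.6]
finger_gap: 0.0116
finger_force: 30.0
travel 0.049407668071042965 Fu -11.439405718988924
```

Contact with the back wall felt at travel 0.049. Back off slightly and lower along the arc.

```bash
python3 -m pendant '[{"offset":[-0.042,0.0075,0],"dr":[0,0,0],"claw":-1},{"offset":[0,0,0],"dr":[0,0,0],"claw":-1},{"offset":[0.018,-0.003,-0.115],"dr":[0.06,0.34,0],"claw":-1},{"offset":[0.018,-0.003,-0.115],"dr":[0.06,0.34,0],"claw":-1},{"offset":[0,0,0],"dr":[0,0,0],"claw":-1},{"offset":[0,0,0],"dr":[0,0,0],"claw":-1}]';python3 f.py
```

```text
time_s: 12.35
eef_pos: [0.5485, -0.0112, 0.1082]
eef_rot: [0.266, 3.077, -0.008]
contact_force: [-7.2, 3.6, -0.3]
finger_gap: 0.012
finger_force: 30.0
travel 0.050601288620668206 Fu -7.696192630579493
```

```bash
python3 -m pendant '[{"offset":[0.01,-0.002,-0.115],"dr":[0.06,0.34,0],"claw":-1},{"offset":[0.01,-0.002,-0.09],"dr":[0.06,0.34,0],"claw":-1},{"offset":[0,0,0],"dr":[0,0,0],"claw":-1},{"offset":[0,0,0],"dr":[0,0,0],"claw":-1}]';python3 f.py
```

```text
time_s: 12.85
eef_pos: [0.55, -0.0114, 0.1025]
eef_rot: [-0.271, -3.125, 0.0]
contact_force: [-5.4, 3.6, -0.7]
finger_gap: 0.0118
finger_force: 30.0
travel 0.05216475977192997 Fu -5.934795510485146
```

```bash
python3 - <<'E'
from h import *
c=read_camera("scene");cv2.imwrite("pics/low.png",cv2.resize(c["img"][180:280,180:340],None,fx=4.5,fy=4.5,interpolation=cv2.INTER_CUBIC))
E
```

```text
(no output)
```

View pics/low.png

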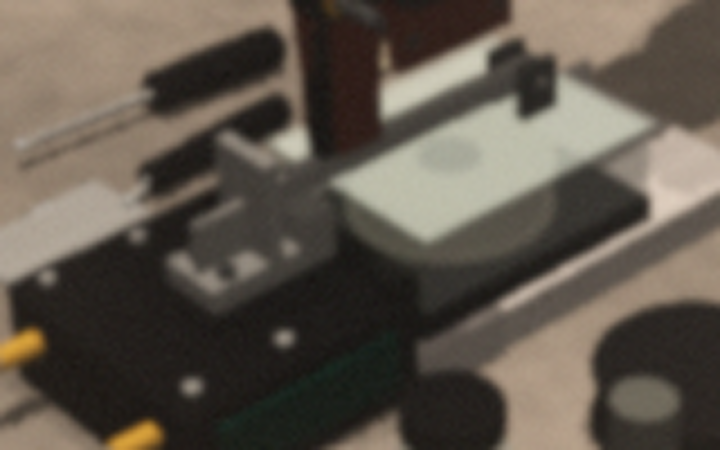

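The bar lies level with its end down at the keeper (300,190). Ease back so the tooth takes the load on the lip.

```bash
python3 -m pendant '[{"offset":[-0.033,0.006,0],"dr":[0,0,0],"claw":-1},{"offset":[-0.033,0.006,0],"dr":[0,0,0],"claw":-1},{"offset":[-0.033,0.006,0],"dr":[0,0,0],"claw":-1},{"offset":[0,0,0],"dr":[0,0,0],"claw":-1},{"offset":[0,0,0],"dr":[0,0,0],"claw":-1}]';python3 f.py
```

```text
time_s: 13.52
eef_pos: [0.5478, -0.011, 0.1028]
eef_rot: [-0.271, -3.127, 0.0]
contact_force: [-5.4, 3.0, -2.6]
finger_gap: 0.0119
finger_force: 30.0
travel 0.049849472428557695 Fu -5.797988644677315
```

```bash
python3 -m pendant '[{"offset":[-0.033,0.006,0],"dr":[0,0,0],"claw":-1},{"offset":[0,0,0],"dr":[0,0,0],"claw":-1},{"offset":[0,0,0],"dr":[0,0,0],"claw":-1}]';python3 f.py
```

```text
time_s: 13.9
eef_pos: [0.5471, -0.0109, 0.1029]
eef_rot: [-0.271, -3.128, 0.0]
contact_force: [-4.2, 2.4, -3.6]
finger_gap: 0.0118
finger_force: 30.0
travel 0.04916246310850508 Fu -4.524091428730751
```

```bash
python3 -m pendant '[{"offset":[-0.033,0.006,0],"dr":[0,0,0],"claw":-1},{"offset":[0,0,0],"dr":[0,0,0],"claw":-1},{"offset":[0,0,0],"dr":[0,0,0],"claw":-1}]';python3 f.py
```

```text
time_s: 14.28
eef_pos: [0.5469, -0.0108, 0.1032]
eef_rot: [-0.271, -3.129, 0.0]
contact_force: [-3.6, 1.6, -5.4]
finger_gap: 0.0119
finger_force: 30.0
travel 0.04895531221022681 Fu -3.791236006814862
```

```bash
python3 -m pendant '[{"offset":[0,0,-0.04],"dr":[0,0,0],"claw":-1},{"offset":[0,0,0],"dr":[0,0,0],"claw":-1},{"offset":[0,0,0],"dr":[0,0,0],"claw":-0.7},{"offset":[0,0,0],"dr":[0,0,0],"claw":-0.4},{"offset":[0,0,0],"dr":[0,0,0],"claw":0},{"offset":[0,0,0],"dr":[0,0,0],"claw":0},{"offset":[0,0,0],"dr":[0,0,0],"claw":0},{"offset":[0,0,0],"dr":[0,0,0],"claw":0}]';python3 f.py
```

```text
time_s: 15.28
eef_pos: [0.5471, -0.0106, 0.1022]
eef_rot: [0.27, 3.13, 0.0]
contact_force: [0.2, 0.5, -0.4]
finger_gap: 0.0437
finger_force: 0.0
travel 0.049167934349506115 Fu 0.10286502320298375
```

Released with no contact force. Raise straight up and away, then check.

```bash
python3 -m pendant '[{"offset":[0,0,0.4],"dr":[0,0,0],"claw":0.1},{"offset":[0,0,0.7],"dr":[0,0,0],"claw":0.1},{"offset":[0,0,1],"dr":[0,0,0],"claw":0.1},{"offset":[0,0,1],"dr":[0,0,0],"claw":0.1},{"offset":[0,0,1],"dr":[0,0,0],"claw":0.1},{"offset":[-0.6,1,0.3],"dr":[0,0,0],"claw":0.1},{"offset":[-0.6,1,0],"dr":[0,0,0],"claw":0.1},{"offset":[-0.6,1,0],"dr":[0,0,0],"claw":0.1},{"offset":[-0.6,1,0],"dr":[0,0,0],"claw":0.1},{"offset":[-0.6,1,0],"dr":[0,0,0],"claw":0.1},{"offset":[-0.6,1,0],"dr":[0,0,0],"claw":0.1},{"offset":[-0.6,1,0],"dr":[0,0,0],"claw":0.1},{"offset":[-0.6,1,0],"dr":[0,0,0],"claw":0.1},{"offset":[-0.6,1,0],"dr":[0,0,0],"claw":0.1},{"offset":[-0.6,1,0],"dr":[0,0,0],"claw":0.1},{"offset":[0,0,0],"dr":[0,0,0],"claw":0.1},{"offset":[0,0,0],"dr":[0,0,0],"claw":0.1}]'; python3 - <<'E'
from h import *
b=read_camera("top");t=pts(b);c,s=.9848,-.1736
u=t[...,0]*c+t[...,1]*s; v=-t[...,0]*s+t[...,1]*c; z=t[...,2]
m=(abs(v-.083)<.015)&(z>.128)&(z<.16)&(u<.57)&(u>.45);print("tab u",u[m].mean(),"was .494; z",z[m].mean(),m.sum())
for lo in np.arange(.43,.6,.015):
    m=(abs(v-.083)<.003)&(u>lo)&(u<lo+.015)&(z<.16);print(lo.round(3),np.median(z[m]).round(4) if m.any() else None)
cv2.imwrite("pics/end.png",cv2.resize(b["img"][130:290,190:380],None,fx=3.6,fy=3.6,interpolation=cv2.INTER_CUBIC))
E
```

```text
time_s: 17.4
eef_pos: [0.3676, 0.2888, 0.2347]
eef_rot: [0.271, 3.129, 0.0]
contact_force: [0.4, -0.0, -0.7]
finger_gap: 0.0481
finger_force: 0.0
tab u 0.5393478408444241 was .494; z 0.13883034020682591 88
0.43 0.0974
0.445 0.0982
0.46 0.097
0.475 0.0975
0.49 0.098
0.505 0.0982
0.52 0.1308
0.535 0.1397
0.55 0.1397
0.565 0.0978
0.58 0.0979
0.595 0.1188
```

View pics/end.png

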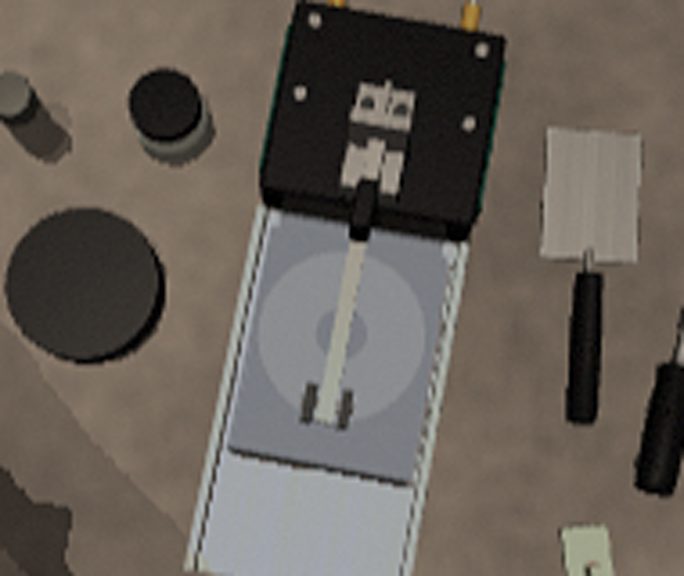

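The cartridge is in and held with the bar flat (z = 0.098 all along, the same as when it was level), its end in the notch at (370,150). The neighbouring items haven't moved.

```bash
python3 -c "
from plant import hand_in;print(hand_in())"
```

```text
the job is handed in; nothing more can be done
None
```

The cartridge is docked and latched: the last camera check showed the bar level in the notch with the gripper clear. The job is handed in, but `hand_in()` returned no verdict.

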